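# Stow a flat tin under the keeper's spring flap

## Robot

A 7-joint arm with a two-finger parallel gripper is mounted at the origin on the work surface. World frame = base frame: x ahead of the robot, y to its left, z up, the work surface at z = 0. Lengths are in m, angles in rad, forces in N, time in s.
With the tool pointing down it reaches from about 0.4 to 0.85 m from the base axis. Payload 4.5 kg.
Tool frame: the origin (TCP) lies midway between the tips of the shut fingers; the grasp point (between the pads) lies behind it (r.grip_point_offset is the z of the grasp point in the tool frame, in m); z points along the fingers, y is the line along which they close (so a half turn about z gives the same grasp; the last joint's range is limited). The gripper opens to 88 mm and grips with 3 to 60 N. Pads are 18 mm wide; open, the fingers measure 123 mm over their backs; the gripper's body (75 mm by 187 mm) begins 45 mm behind the grasp point.
Start: joints at [-1.166, 0.689, -0.195, 1.565, 0.157, 0.902, -0.215], TCP at [0.226, 0.583, 0.239] pointing down, gripper open.
Joint ranges: [-3.01, 3.01], [-0.46, 2.08], [-1.47, 1.51], [0.13, 2.56], [-1, 4.14], [0.04, 2.09], [-2.66, 2.66]. Speed limits (rad/s): [2.57, 2.57, 3.14, 3.14, 3.14, 3.14, 3.14].

## Interface

Orientations are given as a unit quaternion [x, y, z, w].
In Python, from plant import r, optics, workorder gives the robot as it stands.
- The arm moves only by the shell command python3 -m creep 'ROWS' [FORCE]. ROWS is JSON, a list of rows, each an object of numbers: "grip": the gripper command: -1 is shut, 1 is fully open, values between are in proportion; "tx", "ty", "tz": the shift along the tool's x, y, z in cm; "spin": the turn about the tool's z in degrees. In form: [{"grip": .., "tx": .., "ty": .., "tz": .., "spin": ..}, ...]. A call has 1 to 8 rows; each row shifts and turns the commanded pose from where the row before left it, along the tool's axes as they then stand; what a row does not reach is not made up. A row lasts 1/12 s, in which the tool goes at most 41.7 mm and 7.16 degrees, less where a joint would pass 70% of its speed; a pose out of reach is approached as far as the arm can. A call with a gripper value outside its range is refused whole. The fingers move at their own pace and stop on an object; FORCE is the grip in N (left out, the last holds). Time passes only in rows, so rows that do not move let the fingers close. It gives the time, the measured TCP pose, the force, the opening and the grip force at its end, in the units of the state.
- r.get_state(): the state, without advancing time (a new reading comes with each control period).
- optics.snapshot(name): name is "side" or "top" or "wrist"; returns (picture, depth): 420x560x3 uint8, red, green, blue; 420x560 float32, m along the optical axis (not along the pixel's ray), 0 where there is no reading.
- optics.get_calibration(name): a dict with "fx", "fy", "cx", "cy" (pixels), "extrinsics" (4x4, takes a point from world to camera coordinates). Camera axes: x right, y down, z forward; pixel columns grow to the right and rows downward; lengths in m; the calibration is good to about 2 mm. A picture is of the moment at which its call begins: read the wrist's pose just before it. get_calibration takes no time and is no camera call; for the wrist camera it gives the pose at the moment of the call.
- workorder.finish_job(): hands the job in; it is judged then, once.
The state is a dict: "clock": time; "q": joint angles; "qd": joint speeds; "joint_torque": joint torques, N m; "tool_pos": TCP position; "eef_rot": TCP orientation; "contact_force": force on the tool from outside, world axes, zero at the start; "moment": the same for the moment, N m; "opening": opening from 0.0 (shut) to 1.0 (fully open); "finger_force": force on a finger pad.
Only numpy, scipy, OpenCV 4.12 (cv2) and the standard library are available. Lean on these libraries where they do the work, as an engineer would, in place of code of your own. Each camera call takes 0.05 s, during which the arm holds its last target. There are 200 camera calls.

## Task

Put the flat brass tin away in the tin keeper: press the red paddle well down with one fingertip so that the yellow spring flap stands open and, while it is held open, push the tin along its lane with the other fingertip, under the flap and fully home against the back stop. Then take the hand away so that the flap closes behind the tin. Slide the tin only, never lift it, do not shove it against the flap or let the flap down on it, and leave the round tins, bowl and cup alone.

Things in the scene. Friction and masses are not known exactly. Their poses are not given: they have to be found in the camera images.
- keeper: Tin keeper, a fixed low metal tray 217 x 101 mm, base plate 4 mm thick. Origin: at counter height, mid-width of the lane, in the plane of the mouth (back of the flap's lip). x: push direction (inwards), y: left of that, z: up. Frame used in all entries. The tin's lane lies between two 4 mm rails, inner faces at y = -37 and +37 mm, tops at z = 20 mm. Before the mouth (x < 0) is the open apron.
- lane_start (a point): Outer end of the lane's rails, on the base plate, mid-width: keeper x = -120, y = 0, z = 4 mm (the base plate itself reaches to x = -142 mm).
- back_stop (a point): Middle of the face of the back stop, a 30 mm high upright plate that ends the lane: keeper x = +68, y = 0, z = 19 mm; its top is at z = 34 mm.
- hinge (a point): Point on the flap's hinge rod (8 mm thick): keeper x = 0, y = +50, z = 34 mm. The rod runs along the keeper's x, in black bearings at x = -135 and +70 mm, 16 mm wide, tops at z = 42 mm.
- flap (a joint): Opening of the spring flap, rad: 0 closed (rest), 0.72 at its stop. Pressing the red paddle at the rod's left (+y) down raises the yellow cover at its right. The tin clears the lip by 2 mm at 0.45 rad and by 6 mm at 0.58 rad, a good working opening (cover's free edge then 61 mm high, 66 mm at the stop). It springs shut when let go: about 1.5 N at the paddle starts it, 3 to 5 N holds it open.
- lip (a point): Front bottom edge, mid-width, of the yellow cover's lip, which bars the tin's way. Closed: lip y +4 to +26, x -3 to 0, bottom z = 16 mm; cover a 3 mm plate, x -4 to +67, y +4 to +46, z = 34 mm. Right of the cover (y 0 to -37) the lane is open from above for its whole length, so a fingertip can follow the tin past the mouth there.
- paddle (a point): Middle of the top face of the red paddle, a 172 x 36 x 3 mm plate on the flap, keeper x -140 to +32 mm. Closed it slopes up to the left by 33 degrees, middle at y = 84, z = 33 mm. Pressed to 0.58 rad it is level, top at z = 14 mm, y 60 to 96 mm; at the stop its middle is 10 mm high. It can be pressed anywhere along its length, and its slippery face lets a pressing fingertip slide.
- tin_center (a point): Centre (half-way up) of the flat brass tin with a green label: 56 mm along the lane (its x), 68 mm across (its y), 22 mm high, about 120 g. It starts on the base plate of the keeper's apron, between the rails, ahead of the mouth. Home against the back stop its centre is at keeper x = +40 mm.
- tin_pink: Bystander: black round tin with a red disc on the lid, 71 mm across, 35 mm high; origin under its centre.
- tin_teal: Bystander: black round tin with a blue disc on the lid, 71 mm across, 35 mm high; origin under its centre.
- bowl: Bystander: terracotta bowl, 66 mm across, 55 mm high; origin under its centre.
- cup: Bystander: white cup, 72 mm across, 60 mm high; origin under its centre.
Mind the look-alikes: they are no part of the job. Of the things like the part that bears tin_center, leave any that is purple or white; of the rest the smaller one is meant.

How it is judged:
By the outcome, as a careful person would: the job done as asked, in the order asked, and still so for the second after the job is handed in, with the robot touching nothing.
It also fails if it takes over 40 s, if anything falls off the work surface, if the arm or the gripper's body presses on something with over 40 N, if the wrist force passes 120 N, or if a joint passes its speed limit or range.

## Working session

There is one attempt and no reset: what is moved stays moved. The work goes in short steps, Python scripts to look and compute and a shell command to move; the robot and the scene stay as the last step left them, time stands still between calls to the robot, and variables do not carry over. Pictures are saved under pics/ and viewed, at most 10 in all, crops included, and the job is handed in when it is done.

```bash
mkdir -p pics; ls; python3 - <<'E'
from plant import r, optics
import cv2, numpy as np
s=r.get_state(); print(s['clock'],s['tool_pos'],s['eef_rot'],s['opening'],s['contact_force'],r.grip_point_offset)
for n in ['top','side']:
    p,d=optics.snapshot(n); np.savez(f'pics/{n}0.npz',p=p,d=d)
    cv2.imwrite(f'pics/{n}0.png',p[:,:,::-1]); c=optics.get_calibration(n); print(n,c['fx'],c['fy'],c['cx'],c['cy'],np.round(c['extrinsics'],4).tolist())
E
```

```text
pics
0.0 [0.22629446 0.58189793 0.23790209] [ 1.84287442e-01  9.82871935e-01 -9.43322492e-04 -9.37271653e-05] 1.000159754428847 [-0.13273956 -0.28658391 -0.24349498] -0.0187
top 385.00937878817473 385.00937878817473 278.2484504785559 208.73496696441367 [[0.0034, -0.9997, -0.0228, 0.0497], [-0.9803, 0.0012, -0.1975, 0.5324], [0.1975, 0.023, -0.98, 0.7935], [0.0, 0.0, 0.0, 1.0]]
side 507.89259233759304 507.89259233759304 278.3499788651235 212.46395421746834 [[0.9708, -0.2391, 0.0204, -0.5225], [-0.1321, -0.6035, -0.7864, 0.1256], [0.2004, 0.7607, -0.6174, 0.8683], [0.0, 0.0, 0.0, 1.0]]
```

View pics/top0.png

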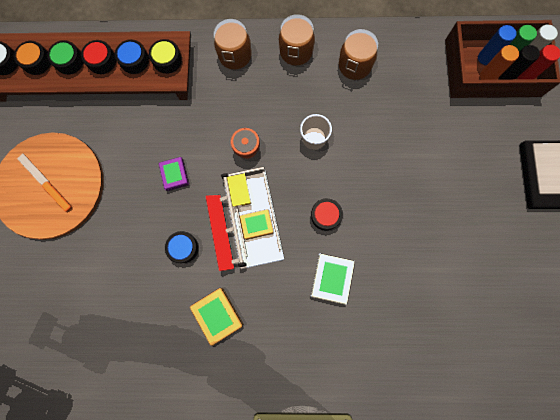

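View pics/side0.png

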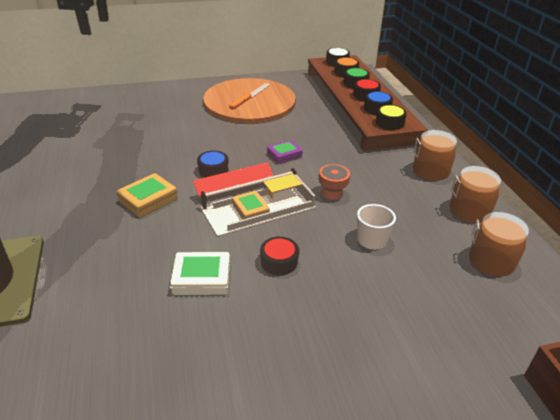

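Tin-like items in the top view: purple (173,173), white (333,279), large brass (216,316) and small brass (257,223) in the keeper's lane. Purple and white are ruled out, and of the two brass ones the smaller (257,223) is meant. It also sits on the apron, as described. The red paddle is at about (219,232) and the yellow cover at (239,190). Next I'll confirm this in a crop and measure.

```bash
cat > h.py <<'E'
import numpy as np, cv2
from plant import optics, r
def world(n,p,d,m,cal=None):
    c=cal or optics.get_calibration(n); v,u=np.nonzero(m&(d>0)); z=d[v,u]
    P=np.c_[(u-c['cx'])/c['fx']*z,(v-c['cy'])/c['fy']*z,z]; E=np.array(c['extrinsics'])
    return (P-E[:3,3])@E[:3,:3]
def hsv(p): return cv2.cvtColor(p,cv2.COLOR_RGB2HSV)
def biggest(m,near=None):
    n,l,s,c=cv2.connectedComponentsWithStats(m.astype(np.uint8))
    i=1+np.argmin(np.hypot(*(c[1:]-near).T)+1e3*(s[1:,4]<40))
    return l==i
E
python3 - <<'E'
from h import *
for n,seeds in {'top':dict(red=(219,232),yel=(239,190),green=(257,223)),'side':dict(red=(234,180),yel=(283,185),green=(250,203))}.items():
    z=np.load(f'pics/{n}0.npz');p,d=z['p'],z['d'];H=hsv(p);h,s,v=[H[...,i].astype(int) for i in range(3)]
    M=dict(red=((h<6)|(h>174))&(s>150)&(v>80),yel=(h>24)&(h<33)&(s>150)&(v>80),green=(h>45)&(h<75)&(s>100))
    for k,q in seeds.items():
        m=biggest(M[k],q); W=world(n,p,d,m); c=W.mean(0)
        e=np.linalg.svd(W-c,full_matrices=False)[2][0]; rect=cv2.minAreaRect((W[:,:2]*1000).astype(np.float32))
        print(n,k,m.sum(),np.round(c*1000,1),'zrange',np.round(np.percentile(W[:,2],[2,98])*1000),'yaw',np.round(np.degrees(np.arctan2(e[1],e[0])),1),'rect',np.round(np.r_[rect[0],rect[1],rect[2]],1))
z=np.load('pics/top0.npz');p=z['p']
cv2.imwrite('pics/crop0.png',cv2.resize(p[155:285,190:300,::-1],None,fx=4.5,fy=4.5,interpolation=cv2.INTER_CUBIC))
E
```

```text
top red 1132 [483.2 182.4  33.7] zrange [22. 44.] yaw -167.6 rect [484.7 185.8 171.9  38.   12.3]
top yel 537 [580.5 142.2  36.5] zrange [34. 40.] yaw -168.1 rect [580.7 142.1  70.   41.3  11.6]
top green 317 [504.3 101.1  27.6] zrange [25. 30.] yaw -78.4 rect [504.1 101.1  35.5  45.7  12.9]
side red 1091 [481.4 183.6  32.1] zrange [22. 41.] yaw -168.2 rect [474.1 212.2 172.9 106.7  18.4]
side yel 322 [580.  141.1  34.7] zrange [32. 37.] yaw -168.2 rect [579.9 141.8  67.3  40.   13.4]
side green 211 [503.7 100.8  25.7] zrange [23. 28.] yaw 104.7 rect [504.1 101.4  34.1  46.8  12.9]
```

View pics/crop0.png

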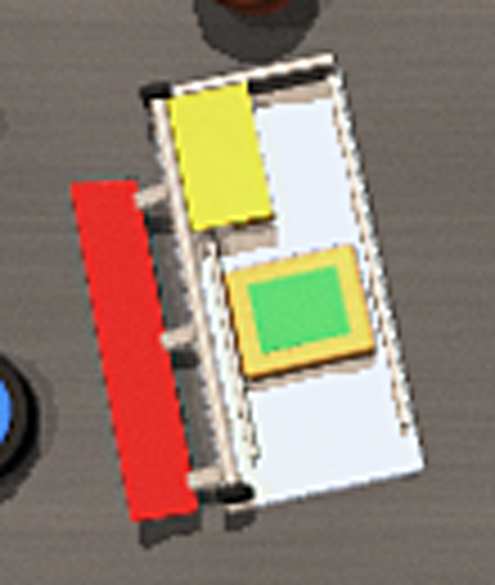

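The crop confirms it: the small brass tin with the green label lies in the lane ahead of the yellow flap. The other brass one is clearly larger and stands outside.

From the measurements, the keeper yaw is about 12.2°, its origin is near (0.554, 0.112), and the tin centre is near keeper (-51, 0).

Plan: with the gripper fully open and tool y along keeper y, put the TCP at keeper (-94, 34). The left finger then presses the paddle at y 78–95, and the right finger goes behind the tin at y -10 to -27.

```bash
python3 -m creep '[{"grip":1,"tx":0,"ty":0,"tz":0,"spin":-6.7},{"grip":1,"tx":0,"ty":0,"tz":0,"spin":-6.7},{"grip":1,"tx":0,"ty":0,"tz":0,"spin":-6.7},{"grip":1,"tx":0,"ty":0,"tz":0,"spin":-6.7},{"grip":1,"tx":0,"ty":0,"tz":0,"spin":-6.6}]'
python3 -m creep '[{"grip":1,"tx":-0.6,"ty":-2.5,"tz":0,"spin":0},{"grip":1,"tx":-0.6,"ty":-2.5,"tz":0,"spin":0},{"grip":1,"tx":-0.6,"ty":-2.5,"tz":0,"spin":0},{"grip":1,"tx":-0.6,"ty":-2.5,"tz":0,"spin":0},{"grip":1,"tx":-0.6,"ty":-2.5,"tz":0,"spin":0},{"grip":1,"tx":-0.6,"ty":-2.5,"tz":0,"spin":0},{"grip":1,"tx":-0.6,"ty":-2.5,"tz":0,"spin":0},{"grip":1,"tx":-0.6,"ty":-2.5,"tz":0,"spin":0}]'
python3 -m creep '[{"grip":1,"tx":-0.6,"ty":-2.5,"tz":0,"spin":0},{"grip":1,"tx":-0.6,"ty":-2.5,"tz":0,"spin":0},{"grip":1,"tx":-0.6,"ty":-2.5,"tz":0,"spin":0},{"grip":1,"tx":-0.6,"ty":-2.5,"tz":0,"spin":0},{"grip":1,"tx":-0.6,"ty":-2.5,"tz":0,"spin":0},{"grip":1,"tx":-0.6,"ty":-2.5,"tz":0,"spin":0},{"grip":1,"tx":-0.6,"ty":-2.5,"tz":0,"spin":0},{"grip":1,"tx":-0.6,"ty":-2.5,"tz":0,"spin":0}]'
cat >> h.py <<'E'
O=np.array([.5542,.1116]); YAW=12.2
def K(P):
    a=np.radians(YAW); ex=np.array([np.cos(a),np.sin(a)]); ey=np.array([-ex[1],ex[0]])
    P=np.atleast_2d(P); return np.c_[(P[:,:2]-O)@ex,(P[:,:2]-O)@ey,P[:,2]]*1000
def st():
    from scipy.spatial.transform import Rotation as Ro
    s=r.get_state(); R=Ro.from_quat(s['eef_rot']).as_matrix()
    print('t',s['clock'],'K',K(s['tool_pos'])[0].round(1),'ty ang',np.degrees(np.arctan2(R[1,1],R[0,1])).round(2),'zdir',R[:,2].round(3),'F',np.round(s['contact_force'],2),'M',np.round(s['moment'],2),'op',round(s['opening'],3))
E
python3 -c "
from h import *
st()"
```

```text
clock: 0.52
tool_pos: [0.2264, 0.5822, 0.2383]
eef_rot: [-0.109, 0.994, -0.0, -0.0]
contact_force: [0.1, 0.2, 0.1]
opening: 0.999
finger_force: 0.0
clock: 1.18
tool_pos: [0.3158, 0.3957, 0.2385]
eef_rot: [-0.106, 0.994, -0.0, -0.0]
contact_force: [0.2, 0.2, 0.0]
opening: 1.002
finger_force: 0.0
clock: 1.85
tool_pos: [0.4048, 0.2104, 0.2385]
eef_rot: [-0.106, 0.994, -0.0, -0.0]
contact_force: [0.6, -1.0, -0.3]
opening: 0.999
finger_force: 0.0
t 1.85 K [-125.2  128.1  238.5] ty ang 102.16 zdir [-0. -0. -1.] F [ 0.58 -0.99 -0.33] M [ 0.08 -0.05 -0.01] op 0.999
```

```bash
python3 -m creep '[{"grip":1,"tx":-0.6,"ty":-2,"tz":1,"spin":0},{"grip":1,"tx":-0.6,"ty":-2,"tz":1.5,"spin":0},{"grip":1,"tx":-0.6,"ty":-2,"tz":2,"spin":0},{"grip":1,"tx":-0.6,"ty":-2,"tz":2,"spin":0},{"grip":1,"tx":-0.6,"ty":-1.2,"tz":1.5,"spin":0},{"grip":1,"tx":0,"ty":0,"tz":1,"spin":0},{"grip":1,"tx":0,"ty":0,"tz":0,"spin":0},{"grip":1,"tx":0,"ty":0,"tz":0,"spin":0}]' >/dev/null
python3 - <<'E'
from h import *
st()
c=optics.get_calibration('wrist'); p,d=optics.snapshot('wrist'); np.savez('pics/wrist1.npz',p=p,d=d)
cv2.imwrite('pics/wrist1.png',p[:,:,::-1])
H=hsv(p);h,s,v=[H[...,i].astype(int) for i in range(3)]
for k,m in dict(red=((h<6)|(h>174))&(s>150)&(v>80),yel=(h>24)&(h<33)&(s>150)&(v>80),green=(h>45)&(h<75)&(s>100),brass=(h>15)&(h<24)&(s>120)&(v>80)).items():
    n,l,S,C=cv2.connectedComponentsWithStats(m.astype(np.uint8))
    for i in range(1,n):
        if S[i,4]>600:
            W=K(world('wrist',p,d,l==i,c)); print(k,C[i].round(),S[i,4],np.median(W,0).round(1),np.percentile(W,1,axis=0).round(1),np.percentile(W,99,axis=0).round(1))
E
```

```text
t 2.5167 K [-95.6  37.7 148.4] ty ang 102.17 zdir [-0.001 -0.    -1.   ] F [-0.74  0.17  0.04] M [0.06 0.05 0.02] op 0.999
red [332. 239.] 6057 [-67.7  84.   34.9] [-138.4   68.6   24.5] [26.8 98.3 44.3]
red [ 64. 240.] 2690 [ -65.8 -159.7   36.2] [ -91.  -186.    34.7] [ -39.2 -133.8   37.8]
yel [267. 313.] 1090 [11.2 23.9 37. ] [-122.     4.2   35.4] [ 26.5  43.5 226.3]
green [397.  39.] 5591 [-229.3  124.8   33.5] [-253.8   94.6   31.9] [-197.6  155.4   35.2]
green [53. 69.] 5669 [-208.3 -140.    33. ] [-241.2 -170.6   31.2] [-173.3 -109.    34.7]
green [241. 249.] 1626 [-52.4  -0.   28. ] [-69.3 -22.3  26.5] [-34.6  22.1  29.5]
green [397. 378.] 991 [108.3 168.3  24. ] [ 86.7 150.   22.6] [131.2 185.7  25.4]
brass [392.  59.] 4617 [-212.4  114.4   32.6] [-253.8   78.4   28.4] [-177.8  172.7   34.4]
brass [236. 232.] 982 [-73.9  -7.2  27.1] [-80.2 -38.4   8.9] [-28.3  32.9  28.9]
brass [414. 398.] 2631 [-113.4   69.   241. ] [-114.7   30.9  238. ] [-112.2  102.3  242.9]
```

View pics/wrist1.png

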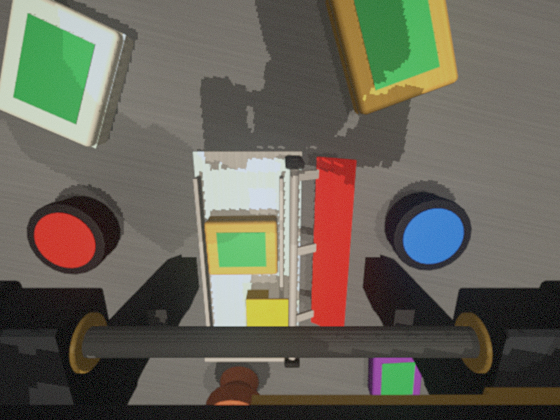

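The wrist picture shows the tin at (241,249) in the lane, the paddle at (332,239) and the cover at (267,313). Keeper coordinates agree to about 1 mm, and the tin's rear face is at x of about -80. Descending.

```bash
python3 -m creep '[{"grip":1,"tx":0.2,"ty":-0.4,"tz":1.5,"spin":0},{"grip":1,"tx":0,"ty":0,"tz":2,"spin":0},{"grip":1,"tx":0,"ty":0,"tz":2,"spin":0},{"grip":1,"tx":0,"ty":0,"tz":2,"spin":0},{"grip":1,"tx":0,"ty":0,"tz":1.3,"spin":0},{"grip":1,"tx":0,"ty":0,"tz":0,"spin":0},{"grip":1,"tx":0,"ty":0,"tz":0,"spin":0}]' >/dev/null
python3 -c "
from h import *
st()"
```

```text
t 3.15 K [-97.1  34.2  61.1] ty ang 102.23 zdir [ 0.  0. -1.] F [-0.04 -0.18  0.34] M [ 0.02  0.04 -0.02] op 1.004
```

```bash
python3 -m creep '[{"grip":1,"tx":0,"ty":0,"tz":0.8,"spin":0},{"grip":1,"tx":0,"ty":0,"tz":0.8,"spin":0},{"grip":1,"tx":0,"ty":0,"tz":0.8,"spin":0},{"grip":1,"tx":0,"ty":0,"tz":0.8,"spin":0},{"grip":1,"tx":0,"ty":0,"tz":0,"spin":0},{"grip":1,"tx":0,"ty":0,"tz":0,"spin":0}]' >/dev/null
python3 -c "
from h import *
st()"
python3 -m creep '[{"grip":1,"tx":0,"ty":0,"tz":0.6,"spin":0},{"grip":1,"tx":0,"ty":0,"tz":0.6,"spin":0},{"grip":1,"tx":0,"ty":0,"tz":0.4,"spin":0},{"grip":1,"tx":0,"ty":0,"tz":0,"spin":0},{"grip":1,"tx":0,"ty":0,"tz":0,"spin":0}]' >/dev/null
python3 - <<'E'
from h import *
st()
for n in ['side','top']:
    c=optics.get_calibration(n); p,d=optics.snapshot(n)
    cv2.imwrite(f'pics/{n}2.png',cv2.resize(p[130:250,160:340,::-1] if n=='side' else p[150:290,170:310,::-1],None,fx=4,fy=4,interpolation=cv2.INTER_CUBIC))
    H=hsv(p);h,s,v=[H[...,i].astype(int) for i in range(3)]
    m=(h>24)&(h<33)&(s>150)&(v>60)
    W=K(world(n,p,d,m,c)); W=W[(W[:,0]>-20)&(W[:,0]<80)&(W[:,1]>-20)&(W[:,1]<60)]
    if len(W): print(n,len(W),np.percentile(W,2,axis=0).round(1),np.percentile(W,98,axis=0).round(1),'slope',np.arctan(-np.polyfit(W[:,1],W[:,2],1)[0]))
E
```

```text
t 3.65 K [-97.3  33.4  28.3] ty ang 102.16 zdir [-0.001 -0.001 -1.   ] F [ 0.48 -0.34  1.73] M [0.03 0.11 0.  ] op 1.002
t 4.0667 K [-97.2  33.7  12.5] ty ang 102.18 zdir [-0.  0. -1.] F [-0.4  -0.82  4.3 ] M [0.12 0.05 0.01] op 1.0
top 8 [52.4 12.1 59.6] [67.5 15.4 65.2] slope 0.34079983784384577
```

View pics/side2.png

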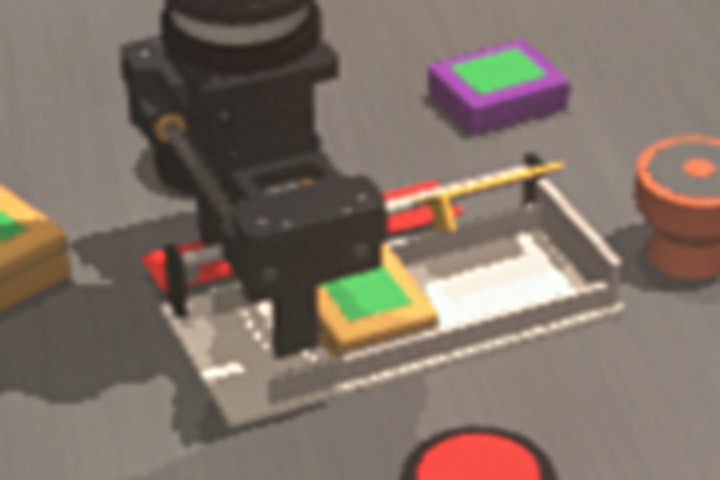

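The side crop shows the flap standing open (cover edge near (500,180)), the left finger on the paddle, and the right finger at (295,320) just behind the tin. The force is about 4 N. Now pushing.

```bash
python3 -m creep '[{"grip":1,"tx":-0.3,"ty":0,"tz":0,"spin":0},{"grip":1,"tx":-0.3,"ty":0,"tz":0,"spin":0},{"grip":1,"tx":-0.3,"ty":0,"tz":0,"spin":0},{"grip":1,"tx":-0.3,"ty":0,"tz":0,"spin":0},{"grip":1,"tx":-0.3,"ty":0,"tz":0,"spin":0},{"grip":1,"tx":-0.3,"ty":0,"tz":0,"spin":0},{"grip":1,"tx":-0.3,"ty":0,"tz":0,"spin":0}]' >/dev/null
python3 - <<'E'
from h import *
cat='''
def tin(n='side'):
    c=optics.get_calibration(n); p,d=optics.snapshot(n); H=hsv(p);h,s,v=[H[...,i].astype(int) for i in range(3)]
    W=K(world(n,p,d,(h>45)&(h<75)&(s>100),c)); W=W[(W[:,0]>-110)&(W[:,0]<80)&(abs(W[:,1])<45)]
    if len(W)>20: print(n,'label',len(W),np.percentile(W,2,axis=0).round(1),np.percentile(W,98,axis=0).round(1))
    return p
'''
open('h.py','a').write(cat); exec(cat)
st(); tin()
E
```

```text
t 4.75 K [-77.3  32.4  12.7] ty ang 102.09 zdir [-0.002 -0.002 -1.   ] F [-3.39 -1.79  5.69] M [-0.33  0.77 -0.09] op 0.999
side label 148 [-57.1 -23.   23.7] [-23.6   9.   31.1]
```

```bash
python3 -m creep '[{"grip":1,"tx":-0.4,"ty":0.02,"tz":0,"spin":0},{"grip":1,"tx":-0.4,"ty":0.02,"tz":0,"spin":0},{"grip":1,"tx":-0.4,"ty":0.02,"tz":0,"spin":0},{"grip":1,"tx":-0.4,"ty":0.02,"tz":0,"spin":0},{"grip":1,"tx":-0.4,"ty":0.02,"tz":0,"spin":0},{"grip":1,"tx":-0.4,"ty":0,"tz":0,"spin":0},{"grip":1,"tx":-0.4,"ty":0,"tz":0,"spin":0},{"grip":1,"tx":-0.4,"ty":0,"tz":0,"spin":0}]' >/dev/null
python3 - <<'E'
from h import *
st(); p=tin()
cv2.imwrite('pics/side3.png',cv2.resize(p[130:250,160:340,::-1],None,fx=4,fy=4,interpolation=cv2.INTER_CUBIC))
E
```

```text
t 5.4667 K [-45.1  33.4  12.7] ty ang 102.09 zdir [-0.002 -0.002 -1.   ] F [-3.18 -1.69  4.75] M [-0.42  0.83 -0.07] op 1.003
side label 151 [-35.6 -27.2  23.3] [ 9.  10.3 44.1]
```

View pics/side3.png

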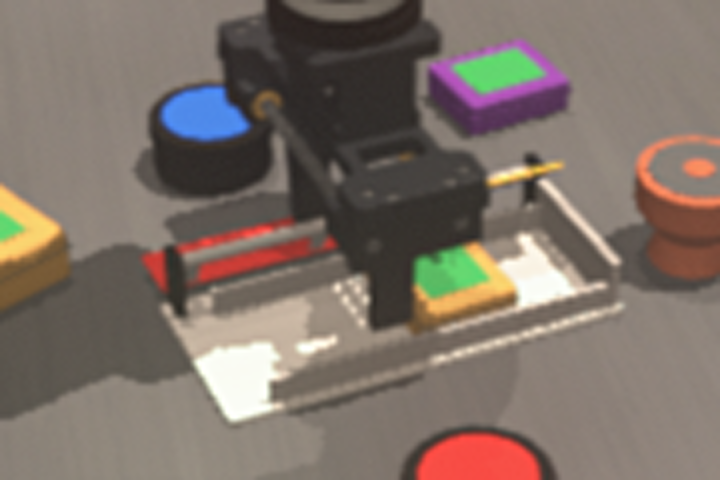

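The picture shows the tin at (460,275) passing under the open flap, with the finger behind it at (390,270). Carrying on.

```bash
python3 -m creep '[{"grip":1,"tx":-0.4,"ty":0,"tz":0,"spin":0},{"grip":1,"tx":-0.4,"ty":0,"tz":0,"spin":0},{"grip":1,"tx":-0.4,"ty":0,"tz":0,"spin":0},{"grip":1,"tx":-0.4,"ty":0,"tz":0,"spin":0},{"grip":1,"tx":-0.4,"ty":0,"tz":0,"spin":0},{"grip":1,"tx":-0.4,"ty":0,"tz":0,"spin":0},{"grip":1,"tx":-0.4,"ty":0,"tz":0,"spin":0},{"grip":1,"tx":-0.4,"ty":0,"tz":0,"spin":0}]' >/dev/null
python3 -c "
from h import *
st()"
python3 -m creep '[{"grip":1,"tx":-0.3,"ty":0,"tz":0,"spin":0},{"grip":1,"tx":-0.3,"ty":0,"tz":0,"spin":0},{"grip":1,"tx":-0.2,"ty":0,"tz":0,"spin":0},{"grip":1,"tx":-0.2,"ty":0,"tz":0,"spin":0}]' >/dev/null
python3 -c "
from h import *
st()"
```

```text
t 6.1833 K [-11.8  34.5  12.7] ty ang 102.16 zdir [ 0.  0. -1.] F [-3.12 -2.11  4.81] M [-0.26  0.73 -0.09] op 1.002
t 6.5167 K [-2.1 34.4 12.7] ty ang 102.15 zdir [-0. -0. -1.] F [-2.99 -1.51  5.11] M [-0.32  0.76 -0.07] op 1.002
```

```bash
python3 -m creep '[{"grip":1,"tx":-0.15,"ty":0,"tz":0,"spin":0},{"grip":1,"tx":-0.15,"ty":0,"tz":0,"spin":0},{"grip":1,"tx":-0.1,"ty":0,"tz":0,"spin":0}]' >/dev/null
python3 -c "
from h import *
st()"
python3 -m creep '[{"grip":1,"tx":-0.1,"ty":0,"tz":0,"spin":0},{"grip":1,"tx":-0.1,"ty":0,"tz":0,"spin":0}]' >/dev/null
python3 -c "
from h import *
st()"
```

```text
t 6.7667 K [ 1.8 34.3 12.7] ty ang 102.15 zdir [-0. -0. -1.] F [-4.26 -2.11  4.89] M [-0.28  1.06 -0.15] op 0.997
t 6.9333 K [ 1.9 34.3 12.6] ty ang 102.13 zdir [-0.004 -0.002 -1.   ] F [-8.09 -2.19  8.91] M [-0.51  1.57 -0.31] op 1.0
```

```bash
python3 -m creep '[{"grip":1,"tx":-0.1,"ty":0,"tz":0,"spin":0},{"grip":1,"tx":-0.1,"ty":0,"tz":0,"spin":0},{"grip":1,"tx":0,"ty":0,"tz":0,"spin":0}]' >/dev/null
python3 - <<'E'
from h import *
st(); p=tin()
cv2.imwrite('pics/side4.png',cv2.resize(p[140:230,215:335,::-1],None,fx=6,fy=6,interpolation=cv2.INTER_CUBIC))
E
```

```text
t 7.1833 K [ 1.9 34.3 12.6] ty ang 102.1 zdir [-0.007 -0.003 -1.   ] F [-9.39 -1.9  11.86] M [-0.61  1.99 -0.44] op 1.001
side label 139 [ 22.3 -21.   23.7] [ 55.6  11.8 142.5]
```

View pics/side4.png

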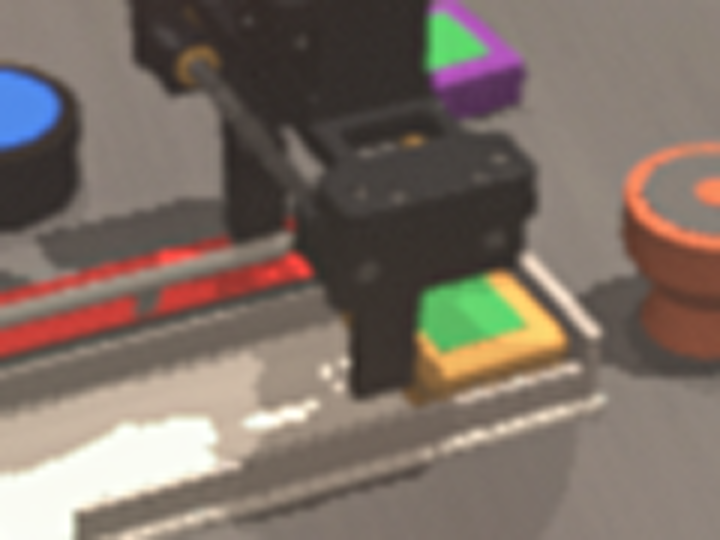

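The label spans keeper x 22–56, which puts the tin centre at about +39. The tin at (490,340) sits against the back stop, the force rose and the finger stalled, so it is home. I'll back off while still pressed, then lift slowly.

```bash
python3 -m creep '[{"grip":1,"tx":0.2,"ty":0,"tz":0,"spin":0},{"grip":1,"tx":0.3,"ty":0,"tz":0,"spin":0},{"grip":1,"tx":0.5,"ty":0,"tz":0,"spin":0},{"grip":1,"tx":0.5,"ty":0,"tz":0,"spin":0},{"grip":1,"tx":0.5,"ty":0,"tz":0,"spin":0},{"grip":1,"tx":0,"ty":0,"tz":0,"spin":0}]' >/dev/null
python3 -c "
from h import *
st(); tin()"
python3 -m creep '[{"grip":1,"tx":0,"ty":0,"tz":-0.4,"spin":0},{"grip":1,"tx":0,"ty":0,"tz":-0.5,"spin":0},{"grip":1,"tx":0,"ty":0,"tz":-0.5,"spin":0},{"grip":1,"tx":0,"ty":0,"tz":-0.5,"spin":0},{"grip":1,"tx":0,"ty":0,"tz":-0.5,"spin":0},{"grip":1,"tx":0,"ty":0,"tz":-0.5,"spin":0},{"grip":1,"tx":0,"ty":0,"tz":-0.5,"spin":0},{"grip":1,"tx":0,"ty":0,"tz":-0.5,"spin":0}]' >/dev/null
python3 -m creep '[{"grip":1,"tx":0,"ty":0,"tz":-1,"spin":0},{"grip":1,"tx":0,"ty":0,"tz":-2,"spin":0},{"grip":1,"tx":0,"ty":0,"tz":-2.5,"spin":0},{"grip":1,"tx":0,"ty":0,"tz":-2.5,"spin":0},{"grip":1,"tx":0,"ty":0,"tz":-2.5,"spin":0},{"grip":1,"tx":1,"ty":0,"tz":-2,"spin":0},{"grip":1,"tx":2,"ty":0,"tz":-1,"spin":0},{"grip":1,"tx":2,"ty":0,"tz":0,"spin":0}]' >/dev/null
python3 -m creep '[{"grip":1,"tx":2,"ty":1.5,"tz":0,"spin":0},{"grip":1,"tx":1,"ty":1.5,"tz":0,"spin":0},{"grip":1,"tx":0,"ty":1,"tz":0,"spin":0},{"grip":1,"tx":0,"ty":0,"tz":0,"spin":0},{"grip":1,"tx":0,"ty":0,"tz":0,"spin":0}]' >/dev/null
python3 - <<'E'
from h import *
st(); p=tin(); tin('top')
cv2.imwrite('pics/side5.png',cv2.resize(p[130:250,160:340,::-1],None,fx=4,fy=4,interpolation=cv2.INTER_CUBIC))
E
```

```text
t 7.7333 K [-14.8  35.1  12.8] ty ang 102.21 zdir [-0.     0.001 -1.   ] F [-0.64  0.49  3.34] M [ 0.32  0.11 -0.03] op 0.999
side label 153 [ 23.8 -19.5  23.5] [56.3 13.2 28.3]
t 9.5333 K [-93.   74.8 187.1] ty ang 102.21 zdir [ 0.001  0.001 -1.   ] F [0.33 0.21 0.2 ] M [0.02 0.02 0.  ] op 1.0
side label 119 [ 24.  -19.5  23.4] [56.6  6.2 27.8]
top label 147 [ 25.3 -20.2  24.4] [57.4  2.4 30.4]
```

View pics/side5.png

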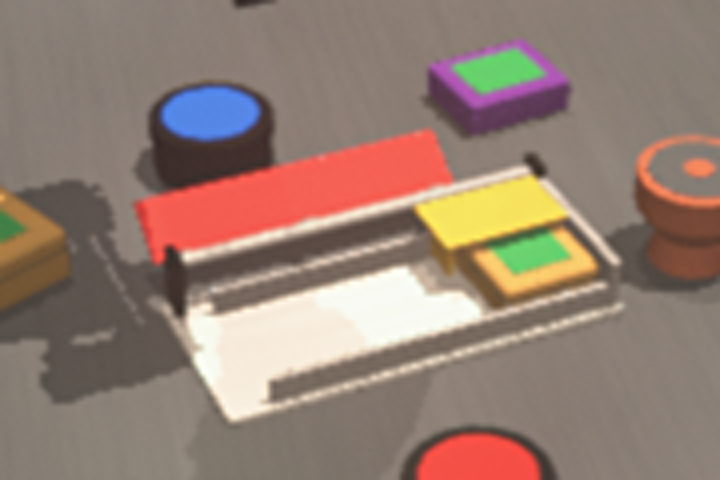

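The picture shows the flap closed, with the cover at (490,210), the tin home at (540,260) behind the lip, the paddle back up and the bystanders where they were.

```bash
python3 -c "
from plant import workorder
print(workorder.finish_job())"
```

```text
the job is handed in; nothing more can be done
None
```

The brass tin is home against the back stop with the flap closed behind it, the hand is clear of everything, and the job was handed in about 9.6 s into the 40 s limit; no verdict came back.

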